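Line up the sample bottles by height beside the code reader

TASK

Line up the four white bottles in order of height on the four round marks of the strip: the tallest on the mark next to the code reader, then step by step down to the shortest on the mark farthest from it. Stand each bottle upright in the middle of its mark, and leave the clear measuring cylinder standing where it is.

Things in the scene. Friction and masses are not known exactly. Their poses are not given: they have to be found in the camera images.
- bottle_a: The tallest of four closed white plastic bottles with paper band and light grey cap: round, 122 mm high over the cap, 56 mm across, loose, upright, up to 360 g. Its wall is straight to 88 mm above its foot (then shoulder and 35 mm cap); grip it there, TCP about 77 mm above the foot. Origin: centre of its underside, z up.
- bottle_b: The second tallest of four closed white plastic bottles with paper band and light grey cap: round, 100 mm high over the cap, 47 mm across, loose, upright, up to 240 g. Its wall is straight to 72 mm above its foot (then shoulder and 29 mm cap); grip it there, TCP about 63 mm above the foot. Origin: centre of its underside, z up.
- bottle_c: The third tallest of four closed white plastic bottles with paper band and light grey cap: round, 80 mm high over the cap, 40 mm across, loose, upright, up to 160 g. Its wall is straight to 57 mm above its foot (then shoulder and 25 mm cap); grip it there, TCP about 50 mm above the foot. Origin: centre of its underside, z up.
- bottle_d: The shortest of four closed white plastic bottles with paper band and light grey cap: round, 62 mm high over the cap, 34 mm across, loose, upright, up to 100 g. Its wall is straight to 44 mm above its foot (then shoulder and 21 mm cap); grip it there, TCP about 39 mm above the foot. Origin: centre of its underside, z up.
- mark_1: Round black rubber mark 1 of 4 (numbered from the robot's right to left, in a straight row 90 mm apart), 80 mm across, 2 mm thick, on a fixed bare-metal strip 100 x 360 x 6 mm; its top, where a bottle stands, is 8 mm above the bench. Origin: centre of its underside, 6 mm above the bench; z up, y along the row to higher numbers, x across it.
- mark_2: Round black rubber mark 2 of 4 (numbered from the robot's right to left, in a straight row 90 mm apart), 80 mm across, 2 mm thick, on a fixed bare-metal strip 100 x 360 x 6 mm; its top, where a bottle stands, is 8 mm above the bench. Origin: centre of its underside, 6 mm above the bench; z up, y along the row to higher numbers, x across it.
- mark_3: Round black rubber mark 3 of 4 (numbered from the robot's right to left, in a straight row 90 mm apart), 80 mm across, 2 mm thick, on a fixed bare-metal strip 100 x 360 x 6 mm; its top, where a bottle stands, is 8 mm above the bench. Origin: centre of its underside, 6 mm above the bench; z up, y along the row to higher numbers, x across it.
- mark_4: Round black rubber mark 4 of 4 (numbered from the robot's right to left, in a straight row 90 mm apart), 80 mm across, 2 mm thick, on a fixed bare-metal strip 100 x 360 x 6 mm; its top, where a bottle stands, is 8 mm above the bench. Origin: centre of its underside, 6 mm above the bench; z up, y along the row to higher numbers, x across it.
- reader: Code reader: fixed white upright housing, 50 x 50 mm, 118 mm high, dark windows, blue top, just beyond one end of the strip (right or left, it varies), its axis 80 mm from the centre of the end mark. A black rubber stop 20 mm high is at the other end. Origin: centre of its underside, on the bench.
- cylinder: Clear plastic measuring cylinder, 140 mm high, tube 26 mm across (lip 31 mm), round blue foot 60 mm across; loose, standing upright in the roughly left-to-right line of bottles, about 95 mm or more from them centre to centre. Not to be moved. Origin: centre of its underside, z up.
Things that resemble listed ones, but are neither listed nor needed, are in the scene too. What is shaped like the bottle_d but turquoise is not meant.

How it is judged:
By the outcome, as a careful person would: the job done as asked, in the order asked, and still so for the second after the job is handed in, with the robot touching nothing.
It also fails if it takes over 106 s, if anything falls off the work surface, if the arm or the gripper's body presses on something with over 40 N, if the wrist force passes 120 N, or if a joint passes its speed limit or range.

ROBOT

A 6-joint arm with a two-finger parallel gripper is mounted at the origin on the work surface. World frame = base frame: x ahead of the robot, y to its left, z up, the work surface at z = 0. Lengths are in m, angles in rad, forces in N, time in s.
With the tool pointing down it reaches from about 0.275 to 0.825 m from the base axis. Payload 4.9 kg.
Tool frame: the origin (TCP) lies between the finger pads, 19 mm behind the fingertips; this is the grasp point; z points along the fingers, y is the direction in which the jaws open and shut (so a half turn about z gives the same grasp; the last joint's range is limited). The gripper opens to 85 mm and grips with 20 to 120 N. Pads are 22 mm wide; open, the fingers measure 114 mm over their backs; the gripper's body (76 mm by 85 mm) begins 54 mm behind the grasp point. The pads swing forward as they close: fully open they stand 13 mm farther back than shut.
Start: joints at [1.062, 0.326, -0.193, 1.052, 0, 1.437], TCP at [0.201, 0.512, 0.25] pointing down, gripper open.
Joint ranges: [-2.65, 2.65], [-0.97, 1.79], [-1.3, 1.35], [-1.93, 2.1], [-1.47, 1.37], [-3.14, 3.14]. Speed limits (rad/s): [2.57, 2.57, 3.14, 3.14, 3.14, 3.14].

INTERFACE

Orientations are given as a 3x3 rotation matrix whose columns are the frame's x, y, z axes.
In Python, from station import arm gives the robot as it stands.
- The arm moves only by the shell command python3 -m creep 'ROWS' [OPENING]. ROWS is JSON, a list of rows, each an object with "delta_pos": the shift along the tool's x, y, z in m, a list of three; "twist": the turn about the tool's z in rad. In form: [{"delta_pos": [x, y, z], "twist": twist}, ...]. A call has 1 to 5 rows; each row shifts and turns the commanded pose from where the row before left it, along the tool's axes as they then stand; what a row does not reach is not made up. A row lasts 1/8 s, in which the tool goes at most 62.5 mm and 10.7 degrees, less where a joint would pass 70% of its speed; a pose out of reach is approached as far as the arm can. A call with a gripper value outside its range is refused whole. OPENING is the closure in counts, from 0 (fully open) to 255 (shut), set as the call begins (- or left out, the last holds). The fingers move at their own pace and stop on an object; the grip force is fixed at half the most. Time passes only in rows, so rows that do not move let the fingers close. It gives the time, the measured TCP pose, the force and the opening at its end, in the units of the state.
- arm.state(): the state, without advancing time (a new reading comes with each control period).
- arm.grab_frame(name): name is "scene" or "top"; returns a dict with "color" (384x512x3 uint8, blue, green, red), "fx", "fy", "cx", "cy" (pixels), "k1" (the pictures are not rectified: a ray, as slopes to the right and down, at radius r is drawn at 1 + k1 r^2 times it, then the intrinsics apply), "T" (4x4, takes a point from camera to world coordinates). Camera axes: x right, y down, z forward; pixel columns grow to the right and rows downward; lengths in m; the calibration is good to about 2 mm. A picture is of the moment at which its call begins. There is no depth.
- arm.hand_in(): hands the job in, once; it reports no verdict.
The state is a dict: "time_s": time; "joints": joint angles; "qd": joint speeds; "effort": joint torques, N m; "position": TCP position; "tool_rot": TCP orientation; "contact_force": force on the tool from outside, world axes, zero at the start; "torque": the same for the moment, N m; "opening": finger opening in m.
Only numpy, scipy, OpenCV 4.12 (cv2) and the standard library are available. Lean on these libraries where they do the work, as an engineer would, in place of code of your own. Each camera call takes 0.05 s, during which the arm holds its last target. There are 200 camera calls.

## Working session

There is one attempt and no reset: what is moved stays moved. The work goes in short steps, Python scripts to look and compute and a shell command to move; the robot and the scene stay as the last step left them, time stands still between calls to the robot, and variables do not carry over. Pictures are saved under pics/ and viewed, about 12 in all and at most 16, crops included, and the job is handed in when it is done.

```bash
ls; mkdir -p pics; python3 - <<'E'
from station import arm
import cv2,numpy as np
s=arm.state();print(s['time_s'],s['position'],np.round(s['tool_rot'],3).tolist(),s['opening'])
for n in("scene","top"):
    f=arm.grab_frame(n);cv2.imwrite(f'pics/{n}0.png',f['color'])
    print(n,f['fx'],f['fy'],f['cx'],f['cy'],f['k1'],np.round(f['T'],4).tolist())
E
```

```text
pics
0.0 [0.2010494  0.51134212 0.24921188] [[-0.931, 0.366, -0.001], [0.366, 0.931, -0.001], [0.0, -0.002, -1.0]] 0.0854955704661694
scene 446.3325200963304 446.3325200963304 247.29244844046596 186.96404032506888 -0.06625895153155825 [[0.4595, 0.5848, -0.6685, 1.2867], [0.888, -0.2896, 0.357, -0.4348], [0.0152, -0.7577, -0.6524, 0.7941], [0.0, 0.0, 0.0, 1.0]]
top 483.2648971176749 483.2648971176749 260.61763146687116 193.37605532613287 -0.19709518966820783 [[0.0218, -0.9862, 0.1639, 0.321], [-0.9995, -0.0177, 0.0263, -0.046], [-0.0231, -0.1644, -0.9861, 1.2702], [0.0, 0.0, 0.0, 1.0]]
```

View pics/scene0.png

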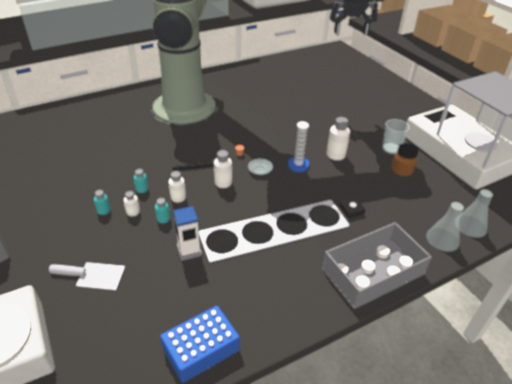

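View pics/top0.png

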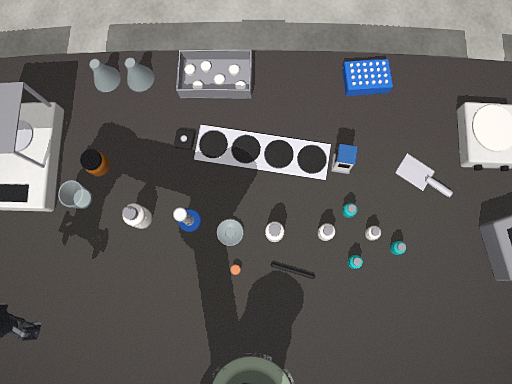

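Scene: the robot is at the top left, with bottles from left to right d(131,204), c(177,187), b(223,170), cylinder (300,148), a(339,140). Turquoise lookalikes are at (102,203), (141,181) and (162,211). 
Top: a(135,215), cylinder (187,218), b(275,231), c(326,231), d(373,232). Marks are at (214,144), (246,150), (279,154) and (312,159). The reader at (345,157) is on the right, so mark_1 is next to it. Turquoise decoys are at (350,210), (398,247) and (355,262), and white caps in the bin are at (190–240,70).

```bash
cat > h.py <<'E'
import cv2,numpy as np
def ray(f,u,v):
    K=np.array([[f['fx'],0,f['cx']],[0,f['fy'],f['cy']],[0,0,1]])
    p=cv2.undistortPoints(np.array([[[u,v]]],float),K,np.array([f['k1'],0,0,0,0]))[0,0]
    T=np.array(f['T']);return T[:3,3],T[:3,:3]@[p[0],p[1],1]
def onz(f,u,v,z):
    o,d=ray(f,u,v);return (o+d*(z-o[2])/d[2])
def proj(f,P):
    T=np.array(f['T']);q=T[:3,:3].T@(np.array(P)-T[:3,3])
    x,y=q[:2]/q[2];s=1+f['k1']*(x*x+y*y);return f['fx']*x*s+f['cx'],f['fy']*y*s+f['cy']
E
python3 - <<'E'
from station import arm
from h import *
f=arm.grab_frame('top');g=arm.grab_frame('scene');c=f['color']
cv2.imwrite('pics/crop_t.png',cv2.resize(c[195:270,110:270],None,fx=5,fy=5,interpolation=2))
cv2.imwrite('pics/crop_t2.png',cv2.resize(c[195:275,260:420],None,fx=5,fy=5,interpolation=2))
# marks: dark blobs inside strip
for n,fr in(('top',f),('scene',g)):
    im=fr['color'];gr=cv2.cvtColor(im,6)
    m=(gr<60).astype('uint8')
    N,l,st,ce=cv2.connectedComponentsWithStats(m)
    for i in range(1,N):
        if 300<st[i,4]<1200: print(n,'dark',st[i],ce[i].round(1),onz(fr,*ce[i],.008).round(4))
    hs=cv2.cvtColor(im,40)
    m=((hs[...,1]<60)&(hs[...,2]>120)).astype('uint8')
    N,l,st,ce=cv2.connectedComponentsWithStats(m)
    for i in range(1,N):
        if 40<st[i,4]<900: print(n,'white',st[i],ce[i].round(1),onz(fr,*ce[i],.05).round(3))
E
```

```text
top dark [456  95  52  15 333] [479.1  99.7] [ 0.814  -0.6321  0.008 ]
top dark [334 128  21  34 304] [344.1 138.1] [ 0.6868 -0.2356  0.008 ]
top dark [200 131  28  27 583] [213.1 143.9] [0.6646 0.1195 0.008 ]
top dark [232 135  28  28 608] [245.5 148.8] [0.652 0.031 0.008]
top dark [265 140  28  28 598] [278.6 153.4] [ 0.6407 -0.0582  0.008 ]
top dark [298 146  28  27 594] [311.4 158.8] [ 0.6274 -0.1465  0.008 ]
top dark [  0 184  29  18 463] [ 13.5 192.6] [0.5203 0.6917 0.008 ]
top dark [478 192  34  35 711] [495.5 208.3] [ 0.5008 -0.6582  0.008 ]
top dark [  0 304  41  37 681] [ 15.9 324.4] [0.1512 0.6569 0.008 ]
top white [35 29 20  7 44] [43.3 31.7] [0.999 0.643 0.05 ]
top white [54 28 15 12 90] [61.7 32.6] [0.992 0.581 0.05 ]
top white [315  43  26   8  85] [327.4  48.3] [ 0.932 -0.188  0.05 ]
top white [ 89  59  31  33 492] [102.2  77.5] [0.844 0.436 0.05 ]
top white [125  58  28  34 519] [136.3  77. ] [0.843 0.337 0.05 ]
top white [331 154  23  20 177] [340.3 166.7] [ 0.598 -0.218  0.05 ]
top white [ 58 180  33  28 504] [ 76.  193.9] [0.514 0.479 0.05 ]
top white [122 203  29
[... 2204 characters left out ...]
scene white [327 124  24  37 651] [337.6 142.3] [0.464 0.3   0.05 ]
scene white [217 150  11   8  71] [222.3 153.4] [ 0.365 -0.024  0.05 ]
scene white [213 157  20  31 502] [222.5 172.3] [ 0.442 -0.059  0.05 ]
scene white [248 159  25  16 314] [259.9 166.1] [0.463 0.043 0.05 ]
scene white [135 168   8   7  45] [138.4 171.3] [ 0.339 -0.258  0.05 ]
scene white [168 171  18  32 437] [176.6 187.1] [ 0.445 -0.189  0.05 ]
scene white [ 95 189   9  10  54] [ 98.5 192.7] [ 0.378 -0.373  0.05 ]
scene white [123 191  17  25 323] [130.9 203.5] [ 0.453 -0.311  0.05 ]
scene white [156 198   9   9  55] [160.1 201. ] [ 0.476 -0.244  0.05 ]
scene white [466 361  11   7  55] [471.1 364.3] [1.137 0.109 0.05 ]
```

View pics/crop_t.png

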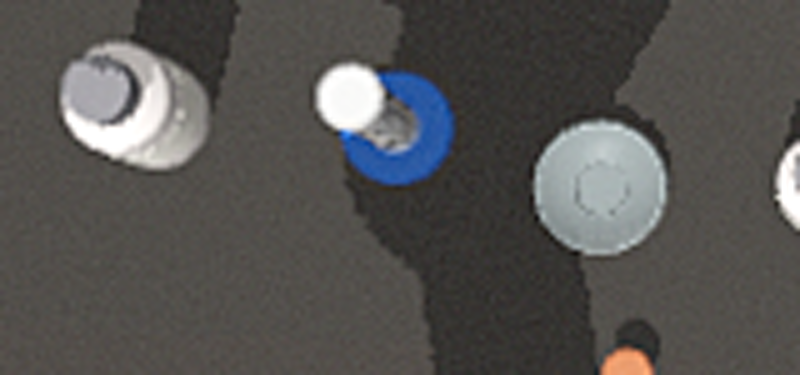

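View pics/crop_t2.png

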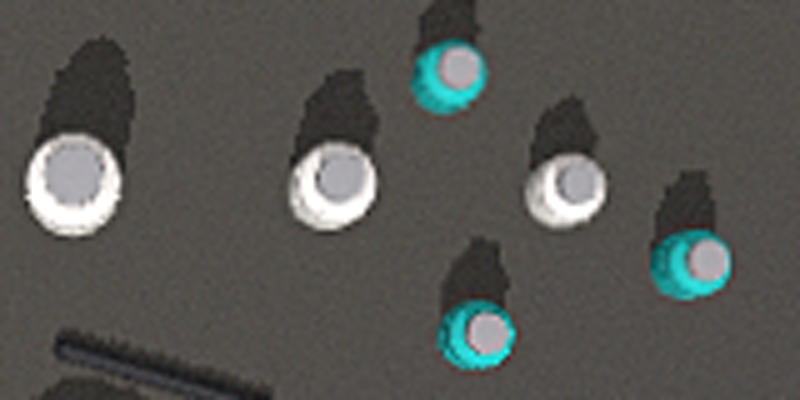

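The crops confirm the choices: four white bottles with grey caps, turquoise ones distinct, and the cylinder with its blue foot at about (190,220). Next, exact bottle positions from the caps, cross-checked in the scene view.

```bash
cat > loc.py <<'E'
from h import *
H={'a':.122,'b':.100,'c':.080,'d':.062};D={'a':.056,'b':.047,'c':.04,'d':.034}
def wh(im):
    hs=cv2.cvtColor(im,40);return ((hs[...,1]<70)&(hs[...,2]>95)).astype('uint8')
def outline(f,n,p,z0=0.):
    t=np.linspace(0,2*np.pi,24)
    return np.array([proj(f,[p[0]+r*np.cos(a),p[1]+r*np.sin(a),z0+z]) for z,r in((0,D[n]/2),(H[n]*.72,D[n]/2),(H[n],D[n]*.3)) for a in t])
def blob(f,u,v):
    # bounding box of white component around (u,v)
    m=wh(f['color']);N,l,st,ce=cv2.connectedComponentsWithStats(m);i=l[int(round(v)),int(round(u))];return st[i],ce[i]
E
python3 - <<'E'
from station import arm
from loc import *
f=arm.grab_frame('top');g=arm.grab_frame('scene')
cap={'a':(129,212.6),'b':(274.4,229.2),'c':(327.8,229.6),'d':(375.2,231.2)}
for n in 'abcd':
    p=onz(f,*cap[n],H[n]);print(n,p.round(4))
    for nm,fr in(('top',f),('scene',g)):
        o=outline(fr,n,p);b=[*o.min(0),*o.max(0)]
        q=proj(fr,[p[0],p[1],H[n]*.4]);s,_=blob(fr,*q)
        print('  ',nm,np.round(b,1),'seen',s[0]-.5,s[1]-.5,s[0]+s[2]-.5,s[1]+s[3]-.5)
im=f['color'];hs=cv2.cvtColor(im,40);m=((hs[...,0]>105)&(hs[...,0]<125)&(hs[...,1]>120)).astype('uint8')
x,y=np.where(m[200:240,165:205].T);print('cyl foot',onz(f,(x.min()+x.max())/2+165,(y.min()+y.max())/2+200,.005).round(3))
print('reader',onz(f,347,153,.118).round(3))
E
```

```text
a [0.4584 0.3057 0.122 ]
   top [122.2 203.3 152.1 228.6] seen 121.5 202.5 151.5 228.5
   scene [326.2 116.8 349.6 160.2] seen 325.5 115.5 350.5 160.5
b [ 0.428  -0.0501  0.1   ]
   top [264.9 220.8 283.8 241.5] seen 264.5 221.5 284.5 242.5
   scene [214.3 150.2 232.2 188.2] seen 212.5 148.5 232.5 188.5
c [ 0.4311 -0.1822  0.08  ]
   top [316.8 222.5 334.7 239.9] seen 316.5 222.5 335.5 240.5
   scene [169.2 171.2 186.5 202.7] seen 166.5 169.5 186.5 202.5
d [ 0.4304 -0.3046  0.062 ]
   top [364.  225.2 380.3 239.6] seen 364.5 225.5 381.5 240.5
   scene [124.4 190.8 140.7 216.3] seen 121.5 189.5 140.5 216.5
cyl foot [0.456 0.176 0.005]
reader [ 0.617 -0.226  0.118]
```

```bash
cat > go.py <<'E'
# usage: go.py x y z : remaining shift in tool axes, remaining twist, to row-aligned pose
import sys,numpy as np
from station import arm
s=arm.state();R=np.array(s['tool_rot']);p=np.array(s['position'])
t=np.array(list(map(float,sys.argv[1:4])))
yd=np.array([.9906,-.137,0]);tw=np.arctan2(-(R[:,0]@yd),R[:,1]@yd)
print('t',round(s['time_s'],2),'p',p.round(4),'open',round(s['opening'],4),'F',np.round(s['contact_force'],1),'delta',(R.T@(t-p)).round(4),'twist',round(tw,3),'tilt',R[2].round(3),'j',np.round(s['joints'],2))
E
python3 -m creep '[{"delta_pos":[0,0,0],"twist":0.18},{"delta_pos":[0,0,0],"twist":0.18},{"delta_pos":[0,0,0],"twist":0.18},{"delta_pos":[0,0,0],"twist":0.18},{"delta_pos":[0,0,0],"twist":0.18}]' 0
python3 -m creep '[{"delta_pos":[0,0,0],"twist":0.18},{"delta_pos":[0,0,0],"twist":0.18},{"delta_pos":[0,0,0],"twist":0.073},{"delta_pos":[0,0,0],"twist":0}]'
python3 go.py .458 .305 .2
```

```text
time_s: 0.92
position: [0.2013, 0.5118, 0.2499]
tool_rot: [[-0.286, 0.958, -0.0], [0.958, 0.286, -0.0], [-0.0, -0.0, -1.0]]
contact_force: [-0.7, 0.1, -0.5]
opening: 0.0853
time_s: 1.42
position: [0.2013, 0.5118, 0.2499]
tool_rot: [[0.136, 0.991, -0.0], [0.991, -0.136, -0.0], [-0.0, -0.0, -1.0]]
contact_force: [-0.5, -0.5, -0.0]
opening: 0.0856
t 1.43 p [0.2013 0.5118 0.2499] open 0.0856 F [-0.5 -0.5 -0. ] delta [-0.17    0.2824  0.0499] twist 0.001 tilt [-0. -0. -1.] j [ 1.06  0.33 -0.19  1.05  0.    2.77]
```

```bash
python3 -m creep '[{"delta_pos":[-0.028,0.047,0.008],"twist":0},{"delta_pos":[-0.028,0.047,0.008],"twist":0},{"delta_pos":[-0.028,0.047,0.008],"twist":0},{"delta_pos":[-0.028,0.047,0.008],"twist":0},{"delta_pos":[-0.028,0.047,0.008],"twist":0}]'
python3 -m creep '[{"delta_pos":[-0.03,0.047,0.01],"twist":0},{"delta_pos":[0,0,0],"twist":0},{"delta_pos":[0,0,0],"twist":0}]'
python3 go.py .458 .305 .077
```

```text
time_s: 2.05
position: [0.4163, 0.3399, 0.2099]
tool_rot: [[0.135, 0.991, 0.0], [0.991, -0.135, 0.0], [0.0, 0.0, -1.0]]
contact_force: [0.4, -0.1, 0.2]
opening: 0.0853
time_s: 2.42
position: [0.4571, 0.3049, 0.1999]
tool_rot: [[0.136, 0.991, -0.001], [0.991, -0.136, 0.0], [-0.0, -0.001, -1.0]]
contact_force: [-0.3, -0.4, -0.4]
opening: 0.0854
t 2.42 p [0.4571 0.3049 0.1999] open 0.0854 F [-0.3 -0.4 -0.4] delta [0.0002 0.001  0.1229] twist 0.001 tilt [-0.    -0.001 -1.   ] j [ 0.45  0.36 -0.27  0.94  0.    2.16]
```

```bash
python3 -m creep '[{"delta_pos":[0,0.001,0.04],"twist":0},{"delta_pos":[0,0,0.04],"twist":0},{"delta_pos":[0,0,0.025],"twist":0},{"delta_pos":[0,0,0.018],"twist":0},{"delta_pos":[0,0,0],"twist":0}]'
python3 -m creep '[{"delta_pos":[0,0,0],"twist":0},{"delta_pos":[0,0,0],"twist":0},{"delta_pos":[0,0,0],"twist":0},{"delta_pos":[0,0,0],"twist":0},{"delta_pos":[0,0,0],"twist":0}]' 255
python3 -m creep '[{"delta_pos":[0,0,0],"twist":0},{"delta_pos":[0,0,0],"twist":0},{"delta_pos":[0,0,-0.02],"twist":0},{"delta_pos":[0,0,-0.03],"twist":0},{"delta_pos":[0,0,-0.03],"twist":0}]'
python3 go.py .6276 -.148 .16
```

```text
time_s: 3.05
position: [0.4563, 0.3055, 0.0761]
tool_rot: [[0.134, 0.991, -0.003], [0.991, -0.134, -0.001], [-0.001, -0.003, -1.0]]
contact_force: [-0.7, 0.5, 0.9]
opening: 0.0855
time_s: 3.68
position: [0.4592, 0.3056, 0.0787]
tool_rot: [[0.136, 0.991, 0.002], [0.991, -0.136, 0.002], [0.002, 0.002, -1.0]]
contact_force: [-1.5, 0.2, 6.2]
opening: 0.0541
time_s: 4.3
position: [0.4583, 0.3047, 0.1581]
tool_rot: [[0.136, 0.991, -0.0], [0.991, -0.136, -0.0], [-0.0, -0.0, -1.0]]
contact_force: [-0.0, 0.2, -2.5]
opening: 0.0541
t 4.3 p [0.4583 0.3047 0.1581] open 0.0541 F [-0.   0.2 -2.5] delta [-0.4253  0.2296 -0.0019] twist 0.001 tilt [-0. -0. -1.] j [ 0.45  0.41 -0.33  0.84 -0.    2.16]
```

```bash
python3 -m creep '[{"delta_pos":[0,0.03,0],"twist":0},{"delta_pos":[0,0.05,0],"twist":0},{"delta_pos":[0,0.05,0],"twist":0},{"delta_pos":[0,0.05,0],"twist":0},{"delta_pos":[-0.02,0.05,0],"twist":0}]'
python3 -m creep '[{"delta_pos":[-0.04,0,0],"twist":0},{"delta_pos":[-0.05,0,0],"twist":0},{"delta_pos":[-0.05,0,0],"twist":0},{"delta_pos":[-0.05,0,0],"twist":0},{"delta_pos":[-0.05,0,0],"twist":0}]'
python3 -m creep '[{"delta_pos":[-0.05,0,0],"twist":0},{"delta_pos":[-0.05,0,0],"twist":0},{"delta_pos":[-0.04,0,0],"twist":0},{"delta_pos":[-0.025,0,0],"twist":0},{"delta_pos":[0,0,0],"twist":0}]'
python3 go.py .6276 -.148 .0865
```

```text
time_s: 4.92
position: [0.6849, 0.2543, 0.1571]
tool_rot: [[0.135, 0.991, 0.0], [0.991, -0.135, 0.001], [0.001, 0.0, -1.0]]
contact_force: [0.8, 0.3, -2.9]
opening: 0.0541
time_s: 5.55
position: [0.6504, 0.0143, 0.1573]
tool_rot: [[0.136, 0.991, 0.0], [0.991, -0.136, -0.0], [-0.0, 0.0, -1.0]]
contact_force: [0.7, -1.0, -2.1]
opening: 0.0538
time_s: 6.18
position: [0.6279, -0.1497, 0.1572]
tool_rot: [[0.14, 0.99, 0.0], [0.99, -0.14, -0.0], [-0.0, 0.0, -1.0]]
contact_force: [0.9, -0.7, -1.4]
opening: 0.0543
t 6.17 p [ 0.6279 -0.1497  0.1572] open 0.0543 F [ 0.9 -0.7 -1.4] delta [ 0.0017 -0.0005  0.0707] twist -0.003 tilt [-0.  0. -1.] j [-0.35  0.57 -0.05  0.95 -0.    1.36]
```

```bash
python3 -m creep '[{"delta_pos":[0.001,0,0.03],"twist":0},{"delta_pos":[0,0,0.025],"twist":0},{"delta_pos":[0,0,0.008],"twist":0},{"delta_pos":[0,0,0.005],"twist":0},{"delta_pos":[0,0,0],"twist":0}]'
python3 go.py .6276 -.148 .0865
```

```text
time_s: 6.8
position: [0.6288, -0.1465, 0.0896]
tool_rot: [[0.136, 0.991, 0.001], [0.991, -0.136, -0.0], [-0.0, 0.001, -1.0]]
contact_force: [0.9, 0.1, -1.8]
opening: 0.0543
t 6.8 p [ 0.6288 -0.1465  0.0896] open 0.0543 F [ 0.9  0.1 -1.8] delta [-0.0017 -0.001   0.0031] twist 0.001 tilt [-0.     0.001 -1.   ] j [-0.34  0.63 -0.13  0.81  0.    1.36]
```

```bash
for i in 1 2 3; do :; done
python3 -m creep '[{"delta_pos":[0,0,0.0015],"twist":0},{"delta_pos":[0,0,0],"twist":0}]' | grep -E 'posi|force'
python3 -m creep '[{"delta_pos":[0,0,0.001],"twist":0},{"delta_pos":[0,0,0],"twist":0}]'| grep -E 'posi|force'
python3 -m creep '[{"delta_pos":[0,0,0.001],"twist":0},{"delta_pos":[0,0,0],"twist":0}]'| grep -E 'posi|force'
```

```text
position: [0.6287, -0.1468, 0.088]
contact_force: [-0.7, -0.2, -2.6]
position: [0.6286, -0.1468, 0.0867]
contact_force: [-0.5, 0.1, -2.3]
position: [0.6287, -0.1469, 0.0867]
contact_force: [-2.0, 0.5, 5.2]
```

```bash
python3 -m creep '[{"delta_pos":[0,0,0],"twist":0},{"delta_pos":[0,0,0],"twist":0},{"delta_pos":[0,0,0],"twist":0},{"delta_pos":[0,0,0],"twist":0}]' 0
python3 -m creep '[{"delta_pos":[0,0,-0.02],"twist":0},{"delta_pos":[0,0,-0.04],"twist":0},{"delta_pos":[0,0,-0.05],"twist":0},{"delta_pos":[0,0,0],"twist":0}]'
python3 go.py .427 -.051 .18
```

```text
time_s: 8.05
position: [0.6284, -0.1466, 0.0854]
tool_rot: [[0.137, 0.991, -0.0], [0.991, -0.137, 0.0], [0.0, -0.0, -1.0]]
contact_force: [-0.4, 0.8, 0.4]
opening: 0.0854
time_s: 8.55
position: [0.6312, -0.1476, 0.2004]
tool_rot: [[0.137, 0.991, 0.008], [0.991, -0.136, -0.003], [-0.002, 0.009, -1.0]]
contact_force: [-0.6, -0.0, 0.0]
opening: 0.0854
t 8.55 p [ 0.6312 -0.1476  0.2004] open 0.0854 F [-0.6 -0.   0. ] delta [ 0.0678 -0.2156  0.0184] twist 0.0 tilt [-0.002  0.009 -1.   ] j [-0.34  0.53  0.    1.03  0.    1.36]
```

Move over b, and check a's placing with a picture measurement.

```bash
python3 -m creep '[{"delta_pos":[0.01,-0.045,0],"twist":0},{"delta_pos":[0.015,-0.045,0],"twist":0},{"delta_pos":[0.015,-0.045,0.005],"twist":0},{"delta_pos":[0.015,-0.045,0.005],"twist":0},{"delta_pos":[0.012,-0.034,0.005],"twist":0}]'
python3 -m creep '[{"delta_pos":[0,0,0],"twist":0},{"delta_pos":[0,0,0],"twist":0}]'
python3 go.py .427 -.051 .063
python3 - <<'E'
from station import arm
from loc import *
f=arm.grab_frame('top');g=arm.grab_frame('scene')
p=[.628,-.1475,.008]
for nm,fr in(('top',f),('scene',g)):
    o=outline(fr,'a',p,.008);q=proj(fr,[p[0],p[1],.07]);print(nm,o.min(0).round(1),o.max(0).round(1),blob(fr,*q)[0])
c=g['color'][110:300,100:400];cv2.imwrite('pics/s1.png',cv2.resize(c,None,fx=2.5,fy=2.5))
E
```

```text
time_s: 9.18
position: [0.423, -0.05, 0.1795]
tool_rot: [[0.136, 0.991, -0.002], [0.991, -0.136, 0.001], [0.0, -0.002, -1.0]]
contact_force: [-0.6, -0.2, -0.2]
opening: 0.0854
time_s: 9.43
position: [0.4263, -0.0513, 0.1805]
tool_rot: [[0.136, 0.991, 0.001], [0.991, -0.136, -0.0], [-0.0, 0.001, -1.0]]
contact_force: [-0.2, -0.0, -0.0]
opening: 0.0854
t 9.43 p [ 0.4263 -0.0513  0.1805] open 0.0854 F [-0.2 -0.  -0. ] delta [0.0004 0.0006 0.1175] twist 0.001 tilt [-0.     0.001 -1.   ] j [-0.29  0.17 -0.6   0.8  -0.    1.42]
top [301.4 139.5] [325.7 168.7] [  167   124   164   260 19932]
scene [208.8 197.7] [234.  249.6] [ 175  196  176   68 4721]
```

View pics/s1.png

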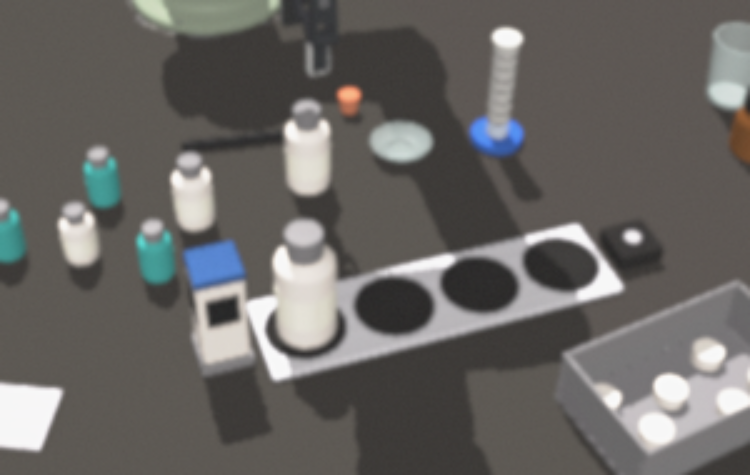

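Bottle a stands upright in the middle of mark 1 (crop 305,290), next to the reader (215,300). Next is b.

```bash
python3 -m creep '[{"delta_pos":[0,0.001,0.04],"twist":0},{"delta_pos":[0,0,0.04],"twist":0},{"delta_pos":[0,0,0.025],"twist":0},{"delta_pos":[0,0,0.012],"twist":0},{"delta_pos":[0,0,0],"twist":0}]'
python3 -m creep '[{"delta_pos":[0,0,0],"twist":0},{"delta_pos":[0,0,0],"twist":0},{"delta_pos":[0,0,0],"twist":0},{"delta_pos":[0,0,0],"twist":0},{"delta_pos":[0,0,0],"twist":0}]' 255
python3 -m creep '[{"delta_pos":[0,0,0],"twist":0},{"delta_pos":[0,0,0],"twist":0},{"delta_pos":[0,0,-0.02],"twist":0},{"delta_pos":[0,0,-0.03],"twist":0},{"delta_pos":[0,0,-0.02],"twist":0}]'
python3 go.py .6406 -.059 .13
```

```text
time_s: 10.15
position: [0.4267, -0.0514, 0.063]
tool_rot: [[0.137, 0.991, -0.001], [0.991, -0.137, 0.0], [0.0, -0.001, -1.0]]
contact_force: [-0.5, 0.1, 0.2]
opening: 0.0857
time_s: 10.78
position: [0.4273, -0.0514, 0.0647]
tool_rot: [[0.136, 0.991, 0.002], [0.991, -0.136, -0.001], [-0.0, 0.002, -1.0]]
contact_force: [-2.2, 0.6, 7.5]
opening: 0.0451
time_s: 11.4
position: [0.4269, -0.0513, 0.135]
tool_rot: [[0.137, 0.991, 0.001], [0.991, -0.137, -0.0], [-0.0, 0.002, -1.0]]
contact_force: [-0.3, -0.1, -2.3]
opening: 0.0453
t 11.4 p [ 0.4269 -0.0513  0.135 ] open 0.0453 F [-0.3 -0.1 -2.3] delta [0.0215 0.2127 0.0053] twist 0.0 tilt [-0.     0.002 -1.   ] j [-0.29  0.23 -0.66  0.68  0.    1.42]
```

```bash
python3 -m creep '[{"delta_pos":[0.003,0.035,0],"twist":0},{"delta_pos":[0.005,0.05,0],"twist":0},{"delta_pos":[0.005,0.05,0],"twist":0},{"delta_pos":[0.005,0.05,0],"twist":0},{"delta_pos":[0.003,0.028,0],"twist":0}]'
python3 -m creep '[{"delta_pos":[0,0,0],"twist":0},{"delta_pos":[0,0,0.025],"twist":0},{"delta_pos":[0,0,0.025],"twist":0},{"delta_pos":[0,0,0.007],"twist":0},{"delta_pos":[0,0,0],"twist":0}]'
python3 go.py .6406 -.059 .072
```

```text
time_s: 12.02
position: [0.6427, -0.0595, 0.1336]
tool_rot: [[0.136, 0.991, 0.001], [0.991, -0.136, -0.0], [-0.0, 0.001, -1.0]]
contact_force: [-0.2, -0.5, -1.7]
opening: 0.045
time_s: 12.65
position: [0.6396, -0.0594, 0.0765]
tool_rot: [[0.137, 0.991, -0.001], [0.991, -0.137, 0.0], [0.0, -0.001, -1.0]]
contact_force: [-0.0, 0.2, -2.1]
opening: 0.045
t 12.65 p [ 0.6396 -0.0594  0.0765] open 0.045 F [-0.   0.2 -2.1] delta [0.0005 0.001  0.0045] twist 0.0 tilt [ 0.    -0.001 -1.   ] j [-0.21  0.65 -0.15  0.78 -0.    1.5 ]
```

```bash

python3 -m creep '[{"delta_pos":[0,0.001,0.0025],"twist":0},{"delta_pos":[0,0,0],"twist":0}]' | grep -E 'posi|force'
python3 -m creep '[{"delta_pos":[0,0,0.001],"twist":0},{"delta_pos":[0,0,0],"twist":0}]'| grep -E 'posi|force'
python3 -m creep '[{"delta_pos":[0,0,0.001],"twist":0},{"delta_pos":[0,0,0],"twist":0}]'| grep -E 'posi|force'
```

```text
position: [0.642, -0.0598, 0.0748]
contact_force: [-1.0, 1.3, -2.7]
position: [0.6415, -0.0596, 0.0731]
contact_force: [-0.0, -0.9, -1.6]
position: [0.6415, -0.0596, 0.0728]
contact_force: [-2.7, 0.3, 4.9]
```

Contact; release, rise, and go over c (0.430, −0.183).

```bash
python3 -m creep '[{"delta_pos":[0,0,0],"twist":0},{"delta_pos":[0,0,0],"twist":0},{"delta_pos":[0,0,0],"twist":0},{"delta_pos":[0,0,0],"twist":0}]' 0
python3 -m creep '[{"delta_pos":[0,0,-0.02],"twist":0},{"delta_pos":[0,0,-0.04],"twist":0},{"delta_pos":[0,0,-0.05],"twist":0},{"delta_pos":[0,0,0],"twist":0}]'
python3 go.py .430 -.183 .16
```

```text
time_s: 13.9
position: [0.6414, -0.0596, 0.0719]
tool_rot: [[0.137, 0.991, -0.0], [0.991, -0.137, -0.0], [-0.0, -0.0, -1.0]]
contact_force: [-0.0, -0.2, -0.7]
opening: 0.0855
time_s: 14.4
position: [0.6444, -0.0602, 0.1869]
tool_rot: [[0.137, 0.991, 0.009], [0.991, -0.137, -0.002], [-0.001, 0.009, -1.0]]
contact_force: [0.4, -0.6, 0.4]
opening: 0.0853
t 14.4 p [ 0.6444 -0.0602  0.1869] open 0.0853 F [ 0.4 -0.6  0.4] delta [-0.1509 -0.1959  0.0252] twist 0.0 tilt [-0.001  0.009 -1.   ] j [-0.21  0.54 -0.02  1.    0.    1.5 ]
```

```bash
python3 -m creep '[{"delta_pos":[-0.02,-0.035,0],"twist":0},{"delta_pos":[-0.035,-0.045,0],"twist":0},{"delta_pos":[-0.035,-0.045,0],"twist":0},{"delta_pos":[-0.035,-0.045,0.01],"twist":0},{"delta_pos":[-0.026,-0.026,0.015],"twist":0}]'
python3 -m creep '[{"delta_pos":[0,0,0],"twist":0},{"delta_pos":[0,0,0],"twist":0}]'
python3 go.py .430 -.183 .05
python3 - <<'E'
from station import arm
from loc import *
f=arm.grab_frame('top');g=arm.grab_frame('scene')
c=g['color'][110:300,100:400];cv2.imwrite('pics/s2.png',cv2.resize(c,None,fx=2.5,fy=2.5))
E
```

```text
time_s: 15.02
position: [0.4242, -0.1828, 0.1563]
tool_rot: [[0.138, 0.991, -0.001], [0.991, -0.138, 0.0], [0.0, -0.001, -1.0]]
contact_force: [-0.4, -0.8, -0.6]
opening: 0.0853
time_s: 15.28
position: [0.4271, -0.1824, 0.1569]
tool_rot: [[0.137, 0.991, 0.0], [0.991, -0.137, 0.0], [0.0, 0.0, -1.0]]
contact_force: [0.5, -0.4, -0.2]
opening: 0.0853
t 15.28 p [ 0.4271 -0.1824  0.1569] open 0.0853 F [ 0.5 -0.4 -0.2] delta [-0.0002  0.0029  0.1069] twist 0.0 tilt [ 0.  0. -1.] j [-0.56  0.26 -0.55  0.76  0.    1.14]
```

View pics/s2.png

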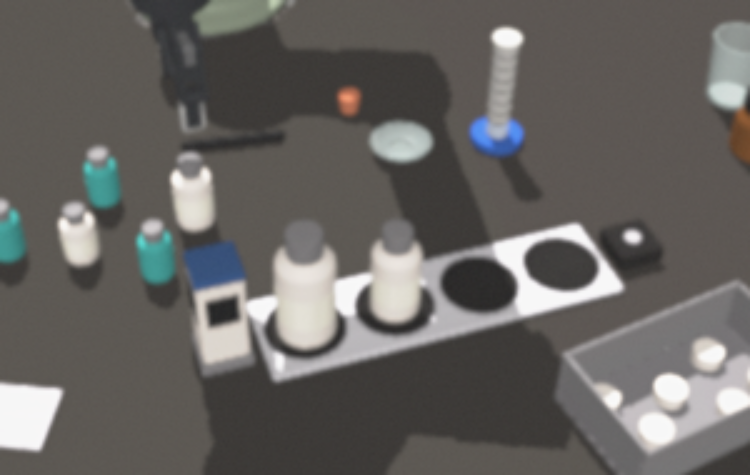

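Bottle b is centred on mark 2 (crop 396,280). Next is c.

```bash
python3 -m creep '[{"delta_pos":[0,0.003,0.03],"twist":0},{"delta_pos":[0,0,0.04],"twist":0},{"delta_pos":[0,0,0.025],"twist":0},{"delta_pos":[0,0,0.012],"twist":0},{"delta_pos":[0,0,0],"twist":0}]'
python3 -m creep '[{"delta_pos":[0,0,0],"twist":0},{"delta_pos":[0,0,0],"twist":0},{"delta_pos":[0,0,0],"twist":0},{"delta_pos":[0,0,0],"twist":0},{"delta_pos":[0,0,0],"twist":0}]' 255
python3 -m creep '[{"delta_pos":[0,0,0],"twist":0},{"delta_pos":[0,0,0],"twist":0},{"delta_pos":[0,0,-0.03],"twist":0},{"delta_pos":[0,0,-0.05],"twist":0},{"delta_pos":[0,0,-0.05],"twist":0}]'
python3 go.py .6513 .0306 .16
```

```text
time_s: 16.0
position: [0.4299, -0.1824, 0.0497]
tool_rot: [[0.136, 0.991, -0.001], [0.991, -0.136, 0.001], [0.0, -0.001, -1.0]]
contact_force: [0.1, -0.3, 0.6]
opening: 0.0856
time_s: 16.62
position: [0.4302, -0.1832, 0.0511]
tool_rot: [[0.137, 0.991, 0.002], [0.991, -0.137, -0.001], [-0.001, 0.002, -1.0]]
contact_force: [-1.1, 1.0, 7.6]
opening: 0.0383
time_s: 17.25
position: [0.4291, -0.1827, 0.1815]
tool_rot: [[0.137, 0.991, -0.0], [0.991, -0.137, 0.0], [0.0, -0.0, -1.0]]
contact_force: [0.5, -1.3, -0.7]
opening: 0.0378
t 17.25 p [ 0.4291 -0.1827  0.1815] open 0.0378 F [ 0.5 -1.3 -0.7] delta [0.2416 0.1909 0.0214] twist 0.0 tilt [ 0. -0. -1.] j [-0.56  0.24 -0.51  0.83 -0.    1.15]
```

```bash
python3 -m creep '[{"delta_pos":[0.035,0,0],"twist":0},{"delta_pos":[0.052,0,0],"twist":0},{"delta_pos":[0.052,0,0],"twist":0},{"delta_pos":[0.052,0,0],"twist":0},{"delta_pos":[0.05,0.03,0],"twist":0}]'
python3 -m creep '[{"delta_pos":[0,0.05,0.02],"twist":0},{"delta_pos":[0,0.05,0.02],"twist":0},{"delta_pos":[0,0.04,0.02],"twist":0},{"delta_pos":[0,0.02,0.02],"twist":0},{"delta_pos":[0,0,0.02],"twist":0}]'
python3 -m creep '[{"delta_pos":[0,0,0.017],"twist":0},{"delta_pos":[0,0,0],"twist":0}]'
python3 go.py .6513 .0306 .059
```

```text
time_s: 17.88
position: [0.4907, 0.0535, 0.1803]
tool_rot: [[0.137, 0.991, -0.001], [0.991, -0.137, -0.0], [-0.001, -0.001, -1.0]]
contact_force: [1.7, 0.1, -2.2]
opening: 0.038
time_s: 18.5
position: [0.6523, 0.0295, 0.0791]
tool_rot: [[0.137, 0.991, 0.001], [0.991, -0.137, -0.0], [0.0, 0.001, -1.0]]
contact_force: [-0.2, 0.5, -0.9]
opening: 0.0379
time_s: 18.75
position: [0.6491, 0.03, 0.0614]
tool_rot: [[0.137, 0.991, -0.004], [0.991, -0.137, 0.0], [-0.0, -0.004, -1.0]]
contact_force: [-1.1, -0.2, -1.7]
opening: 0.0378
t 18.75 p [0.6491 0.03   0.0614] open 0.0378 F [-1.1 -0.2 -1.7] delta [0.0009 0.0022 0.0024] twist 0.0 tilt [-0.    -0.004 -1.   ] j [-0.07  0.68 -0.13  0.77  0.    1.64]
```

```bash

python3 -m creep '[{"delta_pos":[0,0,0],"twist":0},{"delta_pos":[0,0,0],"twist":0}]' | grep -E 'posi|force'
python3 -m creep '[{"delta_pos":[0,0,0.001],"twist":0},{"delta_pos":[0,0,0],"twist":0}]'| grep -E 'posi|force'
python3 -m creep '[{"delta_pos":[0,0,0.001],"twist":0},{"delta_pos":[0,0,0],"twist":0}]'| grep -E 'posi|force'
```

```text
position: [0.6514, 0.0299, 0.0642]
contact_force: [0.8, 0.2, -1.0]
position: [0.6509, 0.0299, 0.0623]
contact_force: [0.4, 0.1, -1.6]
position: [0.6506, 0.0299, 0.0609]
contact_force: [-0.9, -0.3, -1.5]
```

```bash

python3 -m creep '[{"delta_pos":[0,0,0.001],"twist":0},{"delta_pos":[0,0,0],"twist":0}]'| grep -E 'posi|force'
python3 -m creep '[{"delta_pos":[0,0,0.001],"twist":0},{"delta_pos":[0,0,0],"twist":0}]'| grep -E 'posi|force'
```

```text
position: [0.6506, 0.03, 0.0598]
contact_force: [-0.8, 0.2, -1.2]
position: [0.6508, 0.03, 0.0592]
contact_force: [-0.3, -0.3, 1.6]
```

Contact, so release, rise, and go over to d.

```bash
python3 -m creep '[{"delta_pos":[0,0,0.0005],"twist":0},{"delta_pos":[0,0,0],"twist":0},{"delta_pos":[0,0,0],"twist":0},{"delta_pos":[0,0,0],"twist":0}]' 0
python3 -m creep '[{"delta_pos":[0,0,-0.02],"twist":0},{"delta_pos":[0,0,-0.04],"twist":0},{"delta_pos":[0,0,-0.05],"twist":0},{"delta_pos":[0,0,-0.03],"twist":0},{"delta_pos":[0,-0.03,0],"twist":0}]'
python3 -m creep '[{"delta_pos":[0,-0.05,0],"twist":0},{"delta_pos":[0,-0.05,0],"twist":0},{"delta_pos":[0,-0.05,0],"twist":0},{"delta_pos":[-0.03,0,0],"twist":0},{"delta_pos":[0,0,0],"twist":0}]'
python3 go.py .429 -.305 .15
```

```text
time_s: 20.5
position: [0.6508, 0.03, 0.0585]
tool_rot: [[0.137, 0.991, 0.0], [0.991, -0.137, -0.0], [-0.0, 0.0, -1.0]]
contact_force: [-0.0, 0.4, 0.5]
opening: 0.0854
time_s: 21.12
position: [0.6243, 0.0336, 0.2019]
tool_rot: [[0.137, 0.991, 0.008], [0.991, -0.137, -0.001], [0.001, 0.008, -1.0]]
contact_force: [0.6, -0.4, 0.4]
opening: 0.0851
time_s: 21.75
position: [0.468, 0.024, 0.199]
tool_rot: [[0.138, 0.99, 0.001], [0.99, -0.138, -0.0], [-0.0, 0.001, -1.0]]
contact_force: [-0.5, 0.0, -0.0]
opening: 0.0853
t 21.75 p [0.468 0.024 0.199] open 0.0853 F [-0.5  0.  -0. ] delta [-0.3312  0.0069  0.049 ] twist -0.001 tilt [-0.     0.001 -1.   ] j [-0.11  0.22 -0.48  0.87 -0.    1.6 ]
```

```bash
python3 -m creep '[{"delta_pos":[-0.035,0.001,0],"twist":0},{"delta_pos":[-0.055,0.001,0],"twist":0},{"delta_pos":[-0.055,0.001,0],"twist":0},{"delta_pos":[-0.055,0.001,0],"twist":0},{"delta_pos":[-0.055,0.001,0.01],"twist":0}]'
python3 -m creep '[{"delta_pos":[-0.05,0.001,0.02],"twist":0},{"delta_pos":[-0.026,0.001,0.02],"twist":0},{"delta_pos":[0,0,0],"twist":0},{"delta_pos":[0,0,0],"twist":0}]'
python3 go.py .429 -.305 .039
python3 - <<'E'
from station import arm
from loc import *
f=arm.grab_frame('top');g=arm.grab_frame('scene')
c=g['color'][110:300,100:400];cv2.imwrite('pics/s3.png',cv2.resize(c,None,fx=2.5,fy=2.5))
E
```

```text
time_s: 22.38
position: [0.4395, -0.2306, 0.1892]
tool_rot: [[0.136, 0.991, 0.002], [0.991, -0.136, -0.001], [-0.001, 0.003, -1.0]]
contact_force: [0.2, 0.1, -0.0]
opening: 0.0853
time_s: 22.88
position: [0.4304, -0.3034, 0.1486]
tool_rot: [[0.136, 0.991, 0.0], [0.991, -0.136, 0.001], [0.001, -0.0, -1.0]]
contact_force: [-0.3, 0.9, -0.3]
opening: 0.0854
t 22.88 p [ 0.4304 -0.3034  0.1486] open 0.0854 F [-0.3  0.9 -0.3] delta [-0.0019 -0.0012  0.1096] twist 0.001 tilt [ 0.001 -0.    -1.   ] j [-0.75  0.38 -0.4   0.79  0.    0.95]
```

View pics/s3.png

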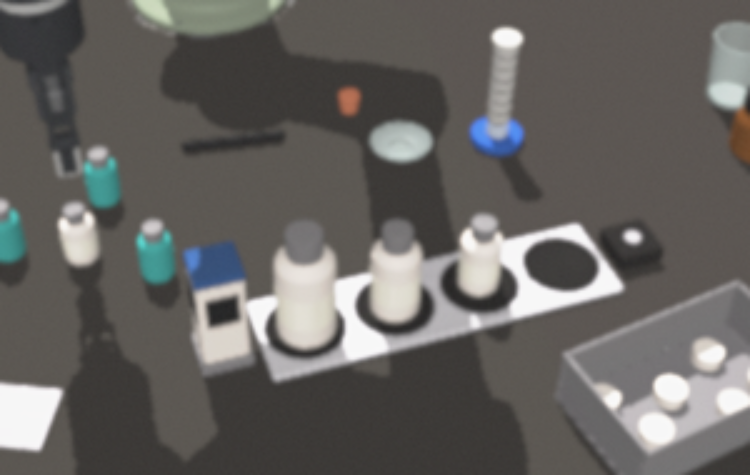

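Bottle c is centred on mark 3 (crop 480,275). The turquoise neighbours clear the fingers, so d is next.

```bash
python3 -m creep '[{"delta_pos":[-0.0015,-0.001,0.03],"twist":0},{"delta_pos":[0,0,0.04],"twist":0},{"delta_pos":[0,0,0.025],"twist":0},{"delta_pos":[0,0,0.014],"twist":0},{"delta_pos":[0,0,0],"twist":0}]'
python3 -m creep '[{"delta_pos":[0,0,0],"twist":0},{"delta_pos":[0,0,0],"twist":0},{"delta_pos":[0,0,0],"twist":0},{"delta_pos":[0,0,0],"twist":0},{"delta_pos":[0,0,0],"twist":0}]' 255
python3 -m creep '[{"delta_pos":[0,0,0],"twist":0},{"delta_pos":[0,0,0],"twist":0},{"delta_pos":[0,0,-0.03],"twist":0},{"delta_pos":[0,0,-0.05],"twist":0},{"delta_pos":[0,0,-0.05],"twist":0}]'
python3 go.py .6645 .119 .16
```

```text
time_s: 23.6
position: [0.429, -0.3047, 0.0394]
tool_rot: [[0.136, 0.991, -0.001], [0.991, -0.136, 0.001], [0.001, -0.001, -1.0]]
contact_force: [0.3, 0.1, 1.2]
opening: 0.0853
time_s: 24.22
position: [0.4293, -0.3058, 0.0406]
tool_rot: [[0.137, 0.991, 0.001], [0.991, -0.137, -0.001], [-0.001, 0.001, -1.0]]
contact_force: [-1.1, 1.9, 6.9]
opening: 0.0315
time_s: 24.85
position: [0.4285, -0.3052, 0.1708]
tool_rot: [[0.137, 0.991, -0.0], [0.991, -0.137, 0.0], [0.0, -0.001, -1.0]]
contact_force: [0.5, -0.3, -0.9]
opening: 0.0321
t 24.85 p [ 0.4285 -0.3052  0.1708] open 0.0321 F [ 0.5 -0.3 -0.9] delta [0.4524 0.1758 0.0109] twist 0.0 tilt [ 0.    -0.001 -1.   ] j [-0.76  0.35 -0.37  0.85  0.    0.95]
```

```bash
python3 -m creep '[{"delta_pos":[0.035,0,0],"twist":0},{"delta_pos":[0.055,0,0],"twist":0},{"delta_pos":[0.055,0,0],"twist":0},{"delta_pos":[0.055,0,0],"twist":0},{"delta_pos":[0.055,0,0],"twist":0}]'
python3 -m creep '[{"delta_pos":[0.05,0.03,0],"twist":0},{"delta_pos":[0.03,0.05,0],"twist":0},{"delta_pos":[0.03,0.05,0],"twist":0},{"delta_pos":[0.045,0.03,0],"twist":0},{"delta_pos":[0.042,0.016,0],"twist":0}]'
python3 -m creep '[{"delta_pos":[0,0,0.03],"twist":0},{"delta_pos":[0,0,0.05],"twist":0},{"delta_pos":[0,0,0.03],"twist":0},{"delta_pos":[0,0,0.006],"twist":0},{"delta_pos":[0,0,0],"twist":0}]'
python3 -m creep '[{"delta_pos":[0,0,0],"twist":0}]'
python3 go.py .6645 .119 .0475
```

```text
time_s: 25.48
position: [0.4637, -0.0512, 0.1698]
tool_rot: [[0.137, 0.991, 0.001], [0.991, -0.137, -0.0], [-0.0, 0.001, -1.0]]
contact_force: [1.0, 0.2, -0.8]
opening: 0.0319
time_s: 26.1
position: [0.6665, 0.1194, 0.1691]
tool_rot: [[0.137, 0.991, 0.0], [0.991, -0.137, -0.0], [0.0, 0.0, -1.0]]
contact_force: [0.8, -0.9, -0.9]
opening: 0.0317
time_s: 26.72
position: [0.6653, 0.1183, 0.054]
tool_rot: [[0.137, 0.991, 0.0], [0.991, -0.137, 0.0], [0.0, 0.0, -1.0]]
contact_force: [0.5, -0.2, -0.8]
opening: 0.0322
time_s: 26.85
position: [0.6664, 0.1184, 0.0555]
tool_rot: [[0.137, 0.991, 0.003], [0.991, -0.137, 0.0], [0.001, 0.003, -1.0]]
contact_force: [-0.1, 0.6, -0.6]
opening: 0.0317
t 26.85 p [0.6664 0.1184 0.0555] open 0.0317 F [-0.1  0.6 -0.6] delta [ 0.0004 -0.002   0.008 ] twist 0.0 tilt [ 0.001  0.003 -1.   ] j [ 0.07  0.72 -0.06  0.79  0.    1.77]
```

```bash

python3 -m creep '[{"delta_pos":[0,-0.001,0.003],"twist":0},{"delta_pos":[0,0,0],"twist":0},{"delta_pos":[0,0,0],"twist":0}]' | grep -E 'posi|force'
for k in 1; do python3 -m creep '[{"delta_pos":[0,0,0.0015],"twist":0},{"delta_pos":[0,0,0],"twist":0}]'| grep -E 'posi|force'; done
python3 -m creep '[{"delta_pos":[0,0,0.001],"twist":0},{"delta_pos":[0,0,0],"twist":0}]'| grep -E 'posi|force'
```

```text
position: [0.664, 0.1185, 0.0508]
contact_force: [-0.1, 0.3, -1.1]
position: [0.6638, 0.1184, 0.0488]
contact_force: [-0.7, 0.7, -0.8]
position: [0.6639, 0.1185, 0.0486]
contact_force: [-2.9, 0.2, 5.6]
```

Contact; release, rise and retreat.

```bash
python3 -m creep '[{"delta_pos":[0,0,0],"twist":0},{"delta_pos":[0,0,0],"twist":0},{"delta_pos":[0,0,0],"twist":0},{"delta_pos":[0,0,0],"twist":0}]' 0
python3 -m creep '[{"delta_pos":[0,0,-0.02],"twist":0},{"delta_pos":[0,0,-0.04],"twist":0},{"delta_pos":[0,0,-0.05],"twist":0},{"delta_pos":[0,0,-0.05],"twist":0},{"delta_pos":[0,0,-0.04],"twist":0}]'
python3 -m creep '[{"delta_pos":[0,-0.05,0],"twist":0},{"delta_pos":[0,-0.06,0],"twist":0},{"delta_pos":[0,-0.06,0],"twist":0},{"delta_pos":[0,-0.06,0],"twist":0},{"delta_pos":[0,-0.06,0],"twist":0}]'
python3 -m creep '[{"delta_pos":[0,0,0],"twist":0},{"delta_pos":[0,0,0],"twist":0},{"delta_pos":[0,0,0],"twist":0},{"delta_pos":[0,0,0],"twist":0},{"delta_pos":[0,0,0],"twist":0}]'
python3 - <<'E'
from station import arm
from loc import *
f=arm.grab_frame('top');g=arm.grab_frame('scene')
M={'a':(.6276,-.148),'b':(.6406,-.059),'c':(.6513,.0306),'d':(.6645,.119)}
for n in M:
    for nm,fr in(('t',f),('s',g)):
        o=outline(fr,n,M[n],.008);print(n,nm,'expected box',o.min(0).round(),o.max(0).round())
a=cv2.resize(g['color'][110:300,100:400],None,fx=2.5,fy=2.5);b=cv2.resize(f['color'][110:260,110:390],None,fx=2.8,fy=2.8)
cv2.imwrite('pics/s4.png',a);cv2.imwrite('pics/t4.png',b)
E
```

```text
time_s: 28.22
position: [0.6639, 0.1185, 0.0478]
tool_rot: [[0.137, 0.991, -0.0], [0.991, -0.137, -0.0], [-0.0, -0.0, -1.0]]
contact_force: [0.5, -0.2, 0.2]
opening: 0.0855
time_s: 28.85
position: [0.6643, 0.1185, 0.2505]
tool_rot: [[0.137, 0.991, 0.002], [0.991, -0.137, 0.0], [0.0, 0.002, -1.0]]
contact_force: [1.0, 0.7, -0.5]
opening: 0.0852
time_s: 29.48
position: [0.3748, 0.1582, 0.248]
tool_rot: [[0.137, 0.991, 0.001], [0.991, -0.137, 0.0], [0.0, 0.001, -1.0]]
contact_force: [0.1, 0.7, -0.2]
opening: 0.0851
time_s: 30.1
position: [0.3772, 0.1579, 0.2478]
tool_rot: [[0.137, 0.991, -0.0], [0.991, -0.137, -0.0], [-0.0, -0.0, -1.0]]
contact_force: [-0.5, -0.7, 0.4]
opening: 0.0851
a t expected box [302. 140.] [326. 169.]
a s expected box [209. 198.] [234. 250.]
b t expected box [270. 138.] [288. 162.]
b s expected box [248. 197.] [269. 239.]
c t expected box [237. 136.] [253. 156.]
c s expected box [283. 196.] [302. 229.]
d t expected box [205. 133.] [220. 150.]
d s expected box [317. 194.] [333. 220.]
```

View pics/s4.png

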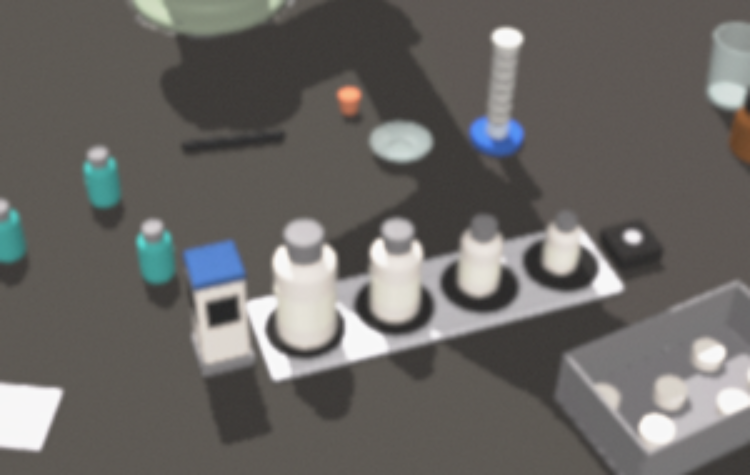

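View pics/t4.png

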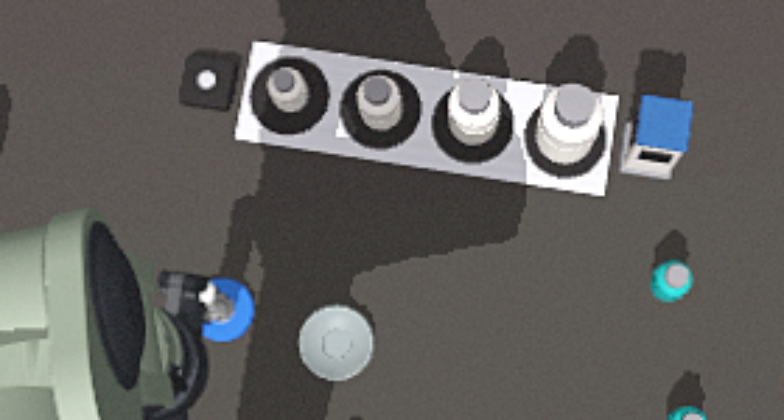

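All four bottles are upright and centred on their marks: a (305,290), b (396,275), c (480,260) and d (562,245) in the scene crop. The cylinder is unmoved at (497,130), and the arm is clear. Handing in.

```bash
python3 -c "
from station import arm
print(arm.hand_in())"
```

```text
the job is handed in; nothing more can be done
None
```

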